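# Find and prick the balance point of a lamp arm

### The job

The wooden desk-lamp arm lies in the balancing jig, tipped down onto a stop by its steel counterweight. Slide it along through the jig until it balances level on the steel edge all by itself, clear of both stops; then press the black marking plunger on the bridge fully down to prick the pivot point and let it spring back, leaving the arm balanced there. Never prick the arm while it is off balance, do not press it hard against the jig, and leave the other things on the bench alone.

Things in the scene. Friction and masses are not known exactly. Their poses are not given: they have to be found in the camera images.
- jig: Wooden balancing jig, fixed to the bench. Origin on the bench top under the middle of the edge; x along the slot in which the lamp arm lies (away from the robot), y across, z up. Base board 240 x 96 x 14 mm. Two cheeks 60 mm long in x (inner faces at y = +-14 mm, 10 mm thick, up to z = 80 mm) guide the arm; across them a bridge 40 x 50 mm, z = 80 to 96 mm, carries the plunger.
- edge (a point): Middle of the balancing edge: flat top of a steel bar across the slot, 10 mm wide along the jig's x and 27 mm along its y, 50 mm above the bench. The arm lies level by itself when its centre of mass is over this flat, within about 4 mm of this point along x. Let go there it may rock gently on the flat for some seconds, clear of the stops.
- near_stop (a point): Top of the felt-topped stop on the robot's side, 90 mm from the edge along the jig's -x, 10 mm long in x, 16 mm wide, 40.7 mm above the bench; a twin stands at +90 mm. They catch the arm when it tips, about 0.1 rad either way. Under the arm beyond them there is only the base board.
- lamp_arm: Loose dark-wood lamp arm lying through the jig across the edge, under the bridge. Origin in the middle of its underside; x along it (same way as the jig's x), z up. Wood 24 mm wide, 16 mm thick, underside flat all along; 300 mm over all. Weighs 0.20 to 0.33 kg; its centre of mass lies somewhere from x = 0 to -58 mm (toward the counterweight), to be found by balancing.
- weight_end (a point): Middle of the end face of the dark steel counterweight at the arm's -x end: lamp-arm x = -150 mm, 12 mm above its underside. The block is 34 x 34 x 24 mm, underside flush with the wood, bored out by an unknown amount. At the start this end, on the robot's side, is tipped down with the arm on the near stop.
- barrel_end (a point): Middle of the end of the brass joint barrel at the arm's +x end: lamp-arm x = +150 mm, 9 mm above its underside. Barrel 18 mm in diameter across the arm, 26 mm long; brass from x = 108 to 150 mm, no wider than 30 mm.
- plunger (a joint): Travel of the marking plunger in m: 0 up, 0.009 fully down on its stop. It slides straight down against a spring that brings it back; its sprung pin meets the level arm after about 6 mm. Fully down takes about 7 N; the pin itself presses the arm with no more than 3 N.
- plunger_top (a point): Middle of the top of the plunger's round black knob, 26 mm in diameter, straight above the middle of the edge; 131 mm above the bench when up, 122 mm when fully down.
- cup_a: Turned wooden cup, 53 mm wide, 60 mm tall; origin in the middle of its underside. A bystander: leave alone.
- cup_b: Turned wooden cup, 52 mm wide, 46 mm tall; origin in the middle of its underside. A bystander: leave alone.
- cup_c: Turned wooden cup, 52 mm wide, 46 mm tall; origin in the middle of its underside. A bystander: leave alone.
- chisel_a: Chisel lying flat, 258 mm long along its y, 31 mm high; origin in the middle of its underside. A bystander: leave alone.
- pencil: Red pencil, 142 mm long; origin in the middle of its underside. A bystander: leave alone.
- block: Cork sanding block 112 x 123 x 35 mm; origin in the middle of its underside. A bystander: leave alone.
- cup_d: Turned wooden cup, 52 mm wide, 46 mm tall; origin in the middle of its underside. A bystander: leave alone.

How it is judged (in metres and radians):
On the way, in this order (a step that is already met when the one before it is completed fails the run):
1. the lamp arm lies level on the edge, clear of both stops, by itself, not touched by the robot (angle between lamp_arm's own z axis and vertical below 0.05 rad and z of lamp_arm in the frame of jig between 0.046 and 0.054 m and horizontal distance between lamp_arm and jig below 0.085 m and angle between the x axis of lamp_arm and the x axis of jig, either way round below 0.15 rad and linear speed of lamp_arm below 0.02 m/s and angular speed of lamp_arm below 0.3 rad/s and contact force between each of the arm, the fingers and lamp_arm below 0.05 N), for 0.8 s.
2. the marking plunger is fully down on the balanced, untouched arm (value of joint plunger above 0.0078 m and angle between lamp_arm's own z axis and vertical below 0.05 rad and z of lamp_arm in the frame of jig between 0.046 and 0.054 m and horizontal distance between lamp_arm and jig below 0.085 m and angle between the x axis of lamp_arm and the x axis of jig, either way round below 0.15 rad and contact force between each of the arm, the fingers and lamp_arm below 0.05 N), for 0.1 s.
At the end, for the whole second after the job is handed in: The lamp arm lies across the edge of the jig, under the bridge and in line with the slot (within 0.15 rad), level within 0.05 rad and so clear of both stops (it may still rock a little), its underside within 4 mm of the edge's height; the plunger has sprung back up (within 1.5 mm) (angle between lamp_arm's own z axis and vertical below 0.05 rad and z of lamp_arm in the frame of jig between 0.046 and 0.054 m and horizontal distance between lamp_arm and jig below 0.085 m and angle between the x axis of lamp_arm and the x axis of jig, either way round below 0.15 rad and linear speed of lamp_arm below 0.02 m/s and angular speed of lamp_arm below 0.3 rad/s and value of joint plunger below 0.0015 m); the robot touches nothing.
It fails at once if the plunger's pin is brought down on the lamp arm while that is off balance (tilted by more than 0.075 rad) (value of joint plunger above 0.005 m and angle between lamp_arm's own z axis and vertical above 0.075 rad).
It fails at once if the lamp arm is pressed against the jig with more than 20 N (contact force between lamp_arm and jig above 20 N).
It fails at once if one of the other loose things on the bench is moved by more than 20 mm (distance of any of cup_a, cup_b, cup_c, chisel_a, pencil, block, cup_d from where it was at the start of the episode above 0.02 m).
It also fails if it takes over 72 s, if anything falls off the work surface, if the arm or the gripper's body presses on something with over 40 N, if the wrist force passes 120 N, or if a joint passes its speed limit or range.

### The arm

A 6-joint arm with a two-finger parallel gripper is mounted at the origin on a cart in front of the work surface, level with it; the furniture and walls round the work are solid. World frame = base frame: x ahead of the robot, y to its left, z up, the work surface at z = 0. Lengths are in mm, angles in rad, forces in N, time in s.
With the tool pointing down it reaches from about 275 to 825 mm from the base axis. Payload 4.9 kg.
Tool frame: the origin (TCP) lies at the very end of the fingers, on their centre line; the grasp point (between the pads) lies 19 mm behind it; z points along the fingers, y is the direction in which the jaws open and shut (so a half turn about z gives the same grasp; the last joint's range is limited). The gripper opens to 85 mm and grips with 20 to 120 N. Pads are 22 mm wide; open, the fingers measure 114 mm over their backs; the gripper's body (76 mm by 85 mm) begins 54 mm behind the grasp point. The pads swing forward as they close: fully open they stand 13 mm farther back than shut.
Start: joints at [-1.383, 0.326, -0.193, 1.052, 0, 1.437], TCP at [173.963, -521.781, 231.281] pointing down, gripper open.
Joint ranges: [-2.65, 2.65], [-0.97, 1.79], [-1.3, 1.35], [-1.93, 2.1], [-1.47, 1.37], [-3.14, 3.14]. Speed limits (rad/s): [2.57, 2.57, 3.14, 3.14, 3.14, 3.14].

### API

Orientations are given as [roll, pitch, yaw] about the fixed x, y, z axes, in that order (R = Rz(yaw) Ry(pitch) Rx(roll)).
In Python, from bench import bot, solve_ik, imaging gives the robot as it stands. Calls block until the motion is done:
- bot.move_ptp(position, orientation): joint-space move of the TCP to a pose.
- bot.movel(position, rot=None, max_speed=150, threshold=None): straight line of the TCP; rot=None keeps the orientation; max_speed is the mean speed in mm/s. With threshold (N) it stops when the force on the tool has changed by that much, and returns True; else False.
- bot.move_j(angles): joint-space move.
- bot.grip(opening, effort=None): opening from 0.0 (shut) to 1.0 (fully open); effort is the grip in N (None keeps the last); returns when the fingers have stopped.
- bot.dwell(seconds).
- solve_ik(position, orientation): joint angles nearest the present ones, or None.
- bot.get_state(): the state.
- imaging.capture(name): name is "scene" or "top"; returns the picture (480x640x3 uint8, blue, green, red); there is no depth.
- imaging.camera_model(name): a dict with "K" (3x3 intrinsics, pixels), "k1" (the pictures are not rectified: a ray, as slopes to the right and down, at radius r is drawn at 1 + k1 r^2 times it, then the intrinsics apply), "position" and "rotation" of the camera in the world. Camera axes: x right, y up, looking along -z (the intrinsics and any distortion apply to the point x, -y, -z); pixel columns grow to the right and rows downward; lengths in mm; the calibration is good to about 2 mm. A picture is of the moment at which its call begins. camera_model takes no time and is no camera call.
A pose or a line that the arm cannot do raises bot.IKError and nothing moves.
- bot.sign_off(): hands the job in, once; it reports no verdict.
The state is a dict: "t": time; "qpos": joint angles; "joint_velocities": joint speeds; "effort": joint torques, N m; "tcp_pos": TCP position; "orientation": TCP orientation; "contact_force": force on the tool from outside, world axes, zero at the start; "wrist_torque": the same for the moment, N m; "opening": opening from 0.0 (shut) to 1.0 (fully open).
Only numpy, scipy, OpenCV 4.12 (cv2) and the standard library are available. Lean on these libraries where they do the work, as an engineer would, in place of code of your own. Each camera call takes 0.05 s, during which the arm holds its last target.

## Working session

There is one attempt and no reset: what is moved stays moved. The work goes in short steps, each a Python script; the robot and the scene stay as the last script left them, time stands still between calls to the robot, and variables do not carry over. Pictures are saved under pics/ and viewed, and the job is handed in when it is done.

```bash
ls; mkdir -p pics
python3 - <<'E'
from bench import bot, solve_ik, imaging
import cv2
for n in("scene","top"):
    cv2.imwrite(f"pics/{n}0.png",imaging.capture(n)); print(n,imaging.camera_model(n))
print(bot.get_state())
E
```

```text
pics
scene {'K': array([[576.50244343,   0.        , 320.03092072],
       [  0.        , 576.50244343, 232.73634067],
       [  0.        ,   0.        ,   1.        ]]), 'k1': 0.0144251755921904, 'position': array([ 126.57839886, 1013.53852271,  870.92661264]), 'rotation': array([ 0.84200098,  0.00301511, -2.69945125])}
top {'K': array([[584.07713697,   0.        , 324.86686764],
       [  0.        , 584.07713697, 244.99636249],
       [  0.        ,   0.        ,   1.        ]]), 'k1': -0.11524760518951135, 'position': array([ 230.91351609,  249.35234842, 1362.67682101]), 'rotation': array([ 0.19278733, -0.00167311, -1.58523915])}
{'t': 0.1, 'qpos': array([-1.38319692e+00,  3.26882347e-01, -1.93478498e-01,  1.05199951e+00,
        2.32395924e-05,  1.43661499e+00]), 'joint_velocities': array([ 1.11469508e-04,  4.54966043e-05,  2.88591497e-03, -1.11802579e-03,
        1.32370589e-05,  9.04451395e-04]), 'effort': array([ 8.45647810e-05, -4.44238722e+01,  2.63039571e+01,  7.87163910e-03,
       -1.83639845e-04,  5.65210470e-06]), 'tcp_pos': array([ 173.87096827, -521.24830264,  230.57532959]), 'orientation': array([-3.14004580e+00, -2.32264441e-04,  3.21780546e-01]), 'contact_force': array([-0.04155005,  0.6595757 , -0.1839793 ]), 'wrist_torque': array([-0.01398882, -0.01443925,  0.04222117]), 'opening': 1.002355111470572}
```

View pics/scene0.png

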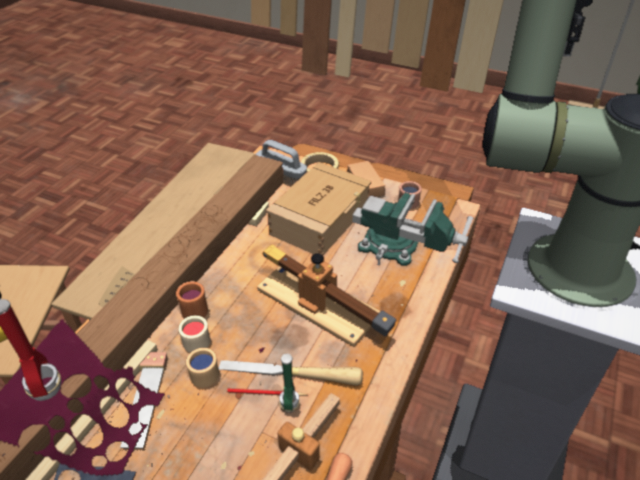

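View pics/top0.png

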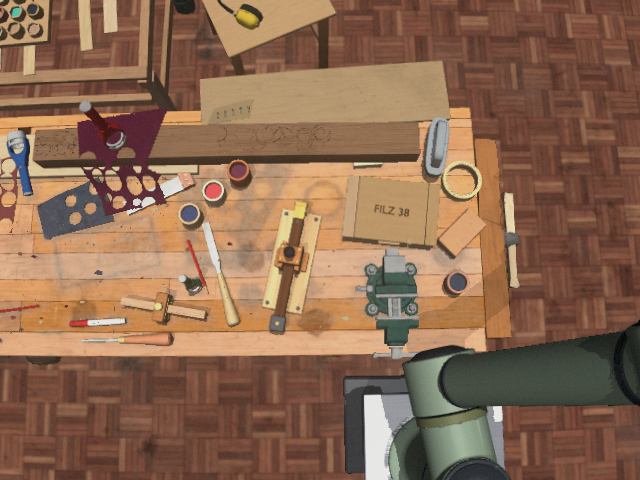

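The scene picture shows the jig near (315,290), the counterweight at (383,321) and the plunger knob at (317,259). In the top picture the knob is at (290,253), the barrel end at (301,208) and the weight at (277,325). Next I'll zoom in and set up projection.

```bash
cat > h.py <<'E'
import numpy as np, cv2
from scipy.spatial.transform import Rotation as R
from bench import bot, solve_ik, imaging
CM={n:imaging.camera_model(n) for n in("scene","top")}
def proj(n,P):
    c=CM[n]; P=np.atleast_2d(P).astype(float)
    p=(P-c["position"])@R.from_euler('xyz',c["rotation"]).as_matrix()
    s=np.stack([p[:,0],-p[:,1]],1)/(-p[:,2:3])
    r2=(s**2).sum(1,keepdims=True); s=s*(1+c["k1"]*r2)
    return s*c["K"][0,0]+c["K"][:2,2]
def back(n,uv,z):
    c=CM[n]; d=(np.array(uv,float)-c["K"][:2,2])/c["K"][0,0]; s=d.copy()
    for _ in range(20): s=d/(1+c["k1"]*(s@s))
    v=R.from_euler('xyz',c["rotation"]).as_matrix()@np.array([s[0],-s[1],-1])
    return c["position"]+v*(z-c["position"][2])/v[2]
def crop(n,box,f,name):
    im=imaging.capture(n); x0,y0,x1,y1=box
    cv2.imwrite(f"pics/{name}.png",cv2.resize(im[y0:y1,x0:x1],None,fx=f,fy=f,interpolation=cv2.INTER_CUBIC)); return im
E
python3 - <<'E'
from h import *
im=cv2.imread("pics/top0.png"); cv2.imwrite("pics/topc.png",cv2.resize(im[190:340,240:340],None,fx=4,fy=4,interpolation=cv2.INTER_CUBIC))
im=cv2.imread("pics/scene0.png"); cv2.imwrite("pics/scenec.png",cv2.resize(im[230:350,245:410],None,fx=4.8,fy=4.8,interpolation=cv2.INTER_CUBIC))
print(proj("top",[[0,0,0]]),proj("scene",[[0,0,0]]))
print(back("top",(290,253),131),back("scene",(317,259),131))
E
```

```text
[[435.54615931 459.05177006]] [[580.63501687 267.9657449 ]]
[454.87375645 318.80297142 131.        ] [457.31753853 333.0940723  131.        ]
```

View pics/topc.png

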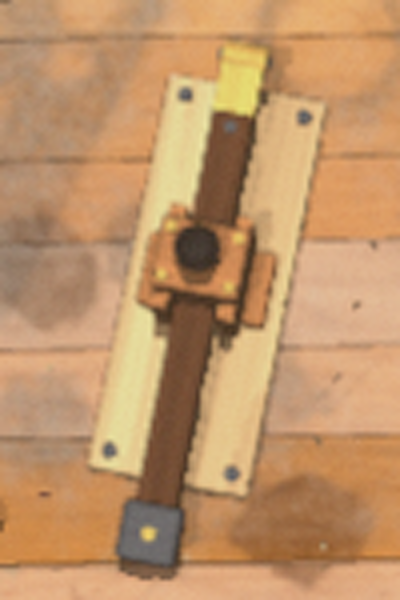

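View pics/scenec.png

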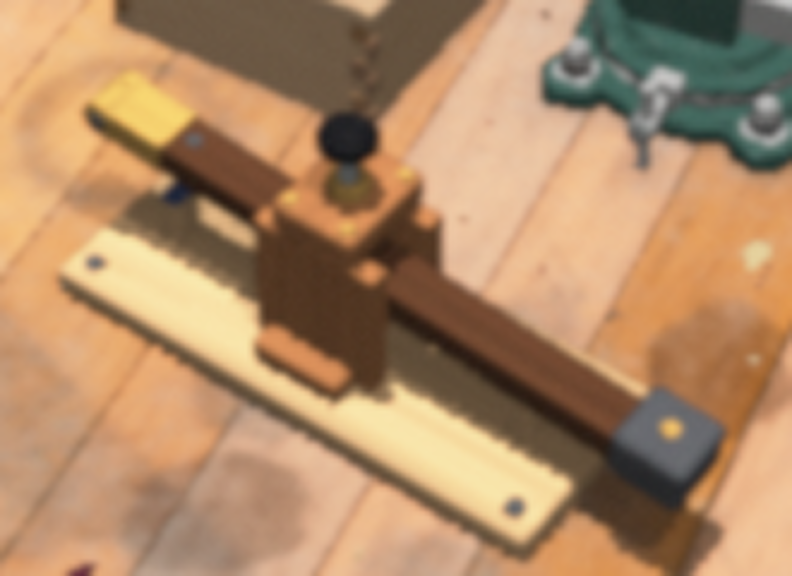

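```bash
cat > fit.py <<'E'
from h import *
from scipy.optimize import least_squares
T=lambda u,v:(240+(u+.5)/4-.5,190+(v+.5)/4-.5)
S=lambda u,v:(245+(u+.5)/4.8-.5,230+(v+.5)/4.8-.5)
obs=[("top",T(170,76),(120,48,14)),("top",T(327,101),(120,-48,14)),("top",T(92,467),(-120,48,14)),("top",T(246,494),(-120,-48,14)),
("top",T(196,243),(0,0,131)),("scene",S(348,130),(0,0,131)),("scene",S(62,275),(120,48,14)),("scene",S(525,545),(-120,48,14)),("scene",S(575,487),(-120,-48,14))]
def pose(p,q):
    c,s=np.cos(p[2]),np.sin(p[2]); return np.array([p[0]+c*q[0]-s*q[1],p[1]+s*q[0]+c*q[1],q[2]])
def res(p,ob=obs): return np.concatenate([proj(n,pose(p,q))[0]-uv for n,uv,q in ob])
for w in (obs,obs[:5],obs[5:]):
    r=least_squares(res,[455,325,-.17],args=(w,)); print(r.x); print(np.round(r.fun,1))
E
python3 fit.py
```

```text
[ 4.61672979e+02  3.28414536e+02 -2.52758573e-01]
[ -0.4  -2.4  -0.6   0.6  -6.8  -2.4  -5.    0.7  -3.1  -0.4  -1.1  -0.
  -1.6  -2.4  -4.2   2.8  15.8 -16.3]
[ 4.59795931e+02  3.21168276e+02 -1.99052192e-01]
[-0.2 -1.2  0.1 -0.3 -1.2  0.   1.1  1.   0.3  0.4]
[ 4.60798389e+02  3.36473897e+02 -3.06716499e-01]
[ -2.6   2.9  -1.8  -2.   -8.9   7.6  13.8 -10.6]
```

```bash
sed -i 's/^for w in.*/del obs[-1]\nfor w in (obs,obs[:5],obs[5:]):/' fit.py; python3 fit.py
cat >> fit.py <<'E'
p=least_squares(res,[455,325,-.17]).x
q=np.linspace(-1,1,3)
for n,f,x0,y0,k in(("top","pics/top0.png",240,190,5),("scene","pics/scene0.png",245,230,4.8)):
    im=cv2.imread(f)[y0:y0+120+30*(n=="top"),x0:x0+165]; im=cv2.resize(im,None,fx=k,fy=k,interpolation=cv2.INTER_CUBIC)
    def L(pts):
        w=(proj(n,[pose(p,t) for t in pts])-[x0,y0]+.5)*k-.5
        cv2.polylines(im,[np.round(w).astype(int)],True,(255,0,255),1)
    for z in(14,0): L([(120,48,z),(120,-48,z),(-120,-48,z),(-120,48,z)])
    for z in(80,96): L([(20,25,z),(20,-25,z),(-20,-25,z),(-20,25,z)])
    L([(13*np.cos(a),13*np.sin(a),131) for a in np.linspace(0,6.28,30)])
    cv2.imwrite(f"pics/fit_{n}.png",im)
E
python3 fit.py >/dev/null
```

```text
[ 4.59899506e+02  3.22840065e+02 -2.00217940e-01]
[-0.9 -1.3 -0.6 -0.3 -2.  -0.1  0.3  1.  -0.5  0.3  1.  -1.6 -0.7 -1.6
  1.  -0.6]
[ 4.59795931e+02  3.21168276e+02 -1.99052192e-01]
[-0.2 -1.2  0.1 -0.3 -1.2  0.   1.1  1.   0.3  0.4]
[ 4.59345249e+02  3.25879718e+02 -2.02896473e-01]
[ 0.6 -0.5 -1.1 -0.6  0.4  0.8]
```

View pics/fit_scene.png

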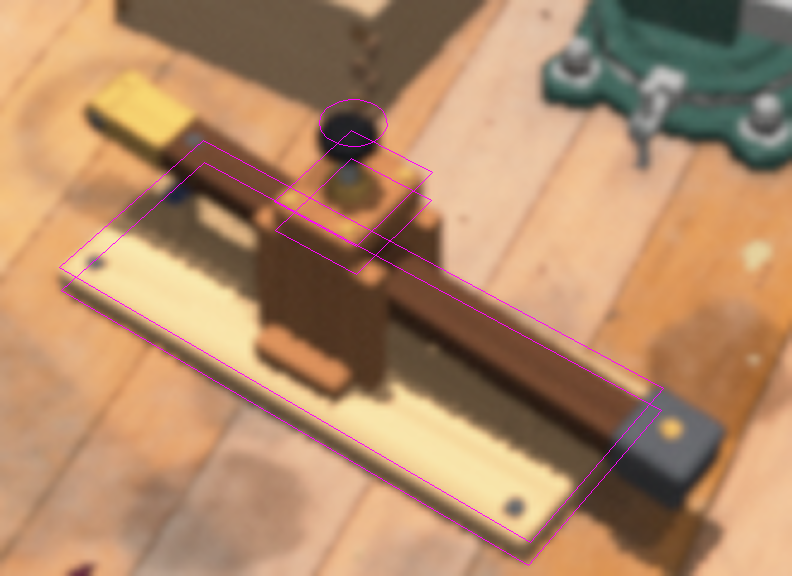

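View pics/fit_top.png

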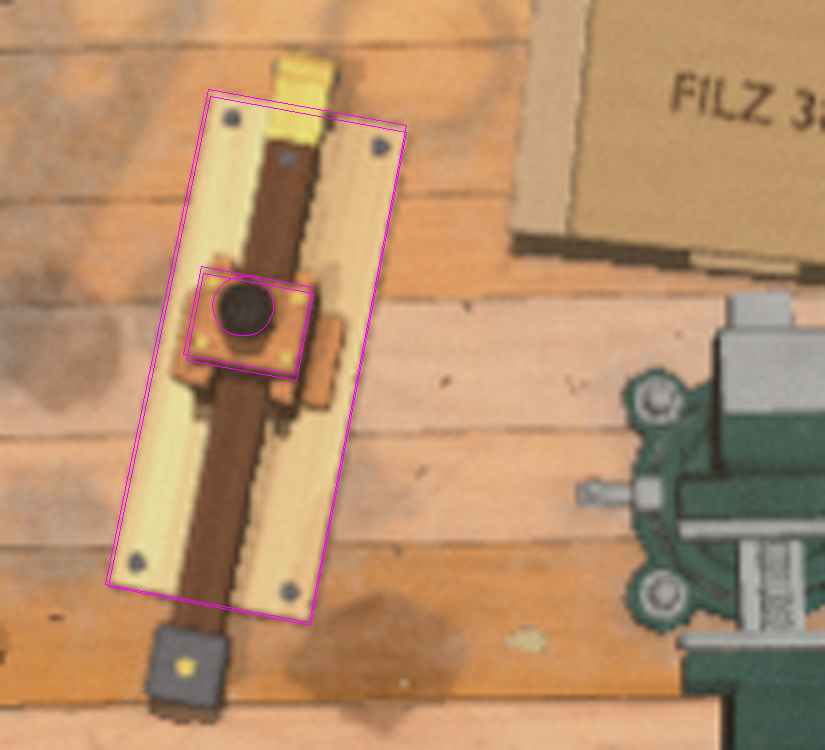

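```bash
cat > armfit.py <<'E'
from h import *
from scipy.optimize import least_squares
JP=np.array([459.8,322.5,-.200])
# arm model: offset u along jig x, tilt a (positive: weight end down), underside passes pivot near x=-5 (down), +5 (up)
def armpt(q,u,a,dy=0,yaw=0,jp=JP):
    piv=-5*np.sign(a) if abs(a)>.02 else 0
    Xp=piv-u  # arm coordinate at pivot
    dx=q[0]-Xp; ca,sa=np.cos(a),np.sin(a)
    x=piv+ca*dx-sa*q[2]; z=50+sa*dx+ca*q[2]
    y=q[1]+dy+yaw*x
    c,s=np.cos(jp[2]),np.sin(jp[2])
    return np.array([jp[0]+c*x-s*y,jp[1]+s*x+c*y,z])
E
python3 - <<'E'
from armfit import *
T=lambda u,v:(240+(u+.5)/5-.5,190+(v+.5)/5-.5)
S=lambda u,v:(245+(u+.5)/4.8-.5,230+(v+.5)/4.8-.5)
obs=[("top",T(185,667),(-133,0,25)),("scene",S(672,428),(-133,0,25)),("top",T(156,627),(-116,17,24)),("top",T(230,637),(-116,-17,24)),("top",T(150,697),(-150,17,24)),("top",T(222,709),(-150,-17,24)),
("scene",S(662,388),(-116,-17,24)),("scene",S(722,433),(-150,-17,24)),("scene",S(612,457),(-116,17,24)),
("top",T(279,55),(150,13,9)),("top",T(338,66),(150,-13,9))]
f=lambda p:np.concatenate([proj(n,armpt(q,*p))[0]-uv for n,uv,q in obs])
r=least_squares(f,[10,.1,0,0]);print(r.x);print(np.round(r.fun,1))
for q in [(-150,0,12),(150,0,9)]: print(armpt(q,*r.x))
E
```

```text
[-1.71524867e+01  1.56067910e-01 -6.71218637e-01 -7.21248307e-03]
[ 0.3  0.   0.7  2.3  0.2 -0.9  0.2 -0.1 -1.5 -0.  -1.   0.5 -0.1 -0.1
  2.8  1.   0.3 -2.9  0.5 -1.8 -0.1 -2. ]
[296.18890412 356.21006843  36.64996218]
[586.66708605 295.14287404  80.31695955]
```

```bash
cat >> armfit.py <<'E'
def J(x,y,z,jp=JP):
    c,s=np.cos(jp[2]),np.sin(jp[2]); return [jp[0]+c*x-s*y,jp[1]+s*x+c*y,z]
DN=[np.pi,0,-.2]
E
python3 - <<'E'
from armfit import *
bot.grip(0.0,20)
p=bot.get_state()["tcp_pos"]
bot.move_ptp([p[0],p[1],300],[np.pi,0,.32])
bot.move_ptp(J(-215,0,300),DN)
bot.movel(J(-215,0,46))
s=bot.get_state();print(s["t"],s["tcp_pos"],s["orientation"],s["contact_force"],s["qpos"],s["opening"])
crop("top",(240,190,340,340),4,"t1");crop("scene",(245,230,410,350),4.8,"s1")
E
```

```text
6.2 [249.42894707 365.61739354  46.53679734] [-3.14058966e+00 -5.96021825e-04 -1.99960607e-01] [-0.05276538  0.49255339 -0.29544025] [ 8.05016030e-01  3.63555210e-01 -7.03798231e-01  5.02276679e-01
  3.45806975e-05 -2.13661630e+00] 0.003496000465221965
```

View pics/t1.png

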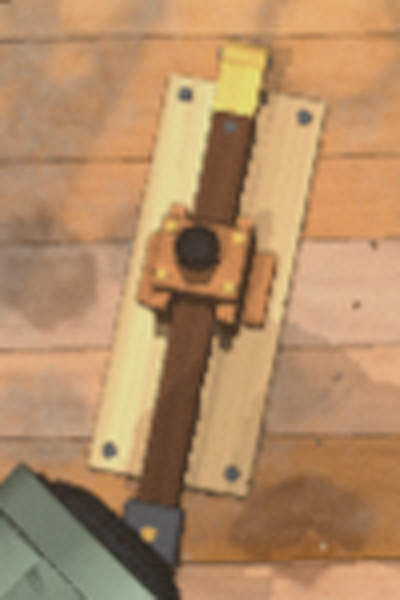

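View pics/s1.png

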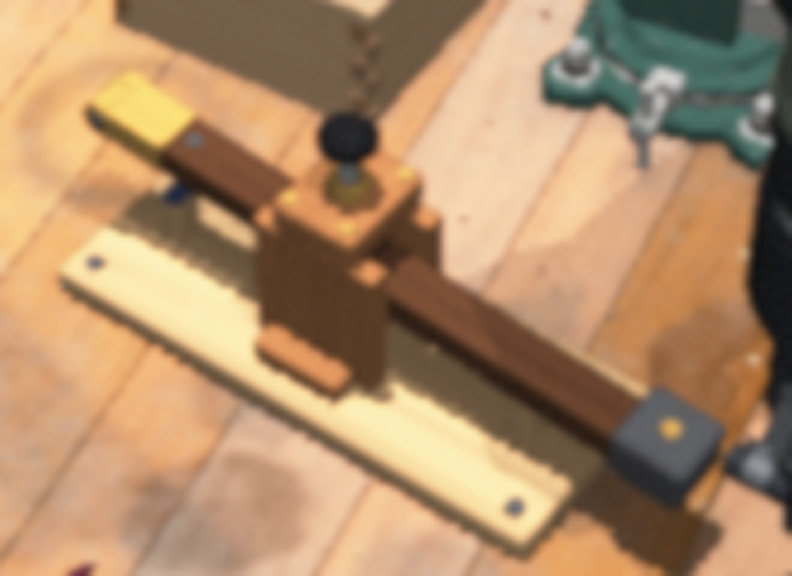

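Run:
```python
from armfit import *
def jx(): 
    p=bot.get_state()["tcp_pos"]-[JP[0],JP[1],0]; return p[0]*np.cos(JP[2])+p[1]*np.sin(JP[2])
print(jx(), bot.movel(J(-150,0,46),max_speed=20,threshold=1.5), jx(), bot.get_state()["contact_force"],bot.get_state()["t"])
crop("scene",(245,230,410,350),4.8,"s2")
```

```text
-214.72572537484479 True -177.55542857993632 [ 0.59807409  0.32122412 -0.52223684] 8.1583
```

View pics/s2.png

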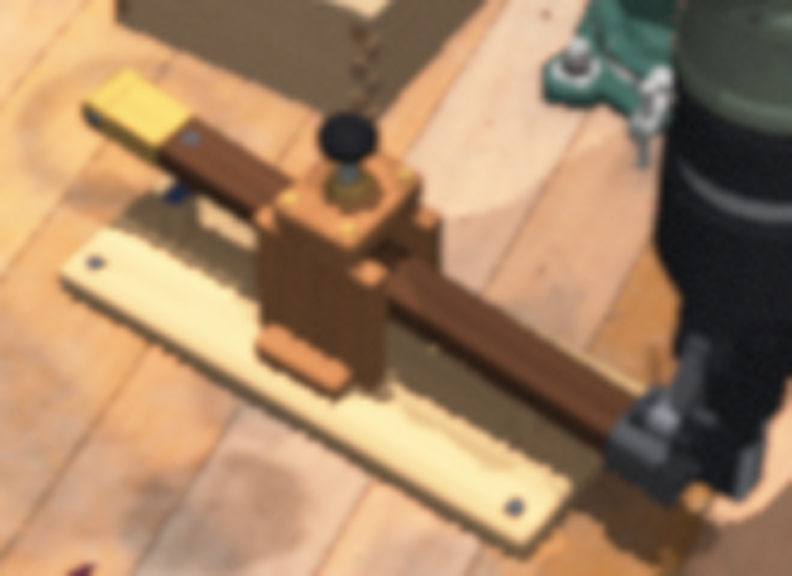

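```bash
cat >> armfit.py <<'E'
def jx(): 
    p=bot.get_state()["tcp_pos"]-[JP[0],JP[1],0]; return p[0]*np.cos(JP[2])+p[1]*np.sin(JP[2])
def barrel(im):
    # scene: centroid of bright-yellow brass in a window
    hsv=cv2.cvtColor(im,cv2.COLOR_BGR2HSV)[220:300,215:300]
    m=cv2.inRange(hsv,(20,130,170),(32,255,255))
    n,l,st,ce=cv2.connectedComponentsWithStats(m); k=1+np.argmax(st[1:,4])
    return ce[k]+[215,220],st[k,4]
E
python3 - <<'E'
from armfit import *
for f in("pics/scene0.png",): print(barrel(cv2.imread(f)))
for u in(-17,0,20,40): print(u,[np.round(proj("scene",armpt((129,0,18),u,a))[0],1) for a in(.107,0,-.1)])
for x in (-165,-161,-157):
    r=bot.movel(J(x,0,46),max_speed=20,threshold=8); im=imaging.capture("scene"); s=bot.get_state()
    print(x,r,round(jx(),1),barrel(im),s["contact_force"].round(2),round(s["t"],1))
E
```

```text
(array([274.44897959, 251.97959184]), np.int32(147))
-17 [array([274.5, 250.5]), array([273.8, 254.5]), array([273.6, 258. ])]
0 [array([267.9, 246.4]), array([267.4, 251. ]), array([267.3, 255.2])]
20 [array([260.4, 241.6]), array([259.9, 246.9]), array([260. , 251.9])]
40 [array([252.9, 236.8]), array([252.6, 243. ]), array([252.8, 248.6])]
-165 False -164.8 (array([269.4125, 248.2   ]), np.int32(160)) [-1.46  1.16  0.33] 9.1
-161 False -160.7 (array([267.67721519, 247.60759494]), np.int32(158)) [-1.21 -0.28  0.98] 9.5
-157 False -156.7 (array([265.98101266, 246.46835443]), np.int32(158)) [-1.14  0.79  0.54] 9.9
```

```bash
cat >> armfit.py <<'E'
def tilt(im):
    # solve u and tilt from barrel centroid (bias from start calib: v +1.4)
    (c,v),n=barrel(im)
    def f(p):
        piv=np.clip(-p[1]*50,-5,5)*0
        return proj("scene",armpt2(p))[0]-[c,v-1.4]
    r=least_squares(f,[10,.05]); return r.x.round(3),(round(c,1),round(v,1),n)
def armpt2(p,q=(129,0,18)):
    u,a=p; piv=-5*np.tanh(a/.03); dx=q[0]-(piv-u); x=piv+np.cos(a)*dx-np.sin(a)*q[2]; z=50+np.sin(a)*dx+np.cos(a)*q[2]
    return J(x,q[1],z)
E
python3 - <<'E'
from armfit import *
print(tilt(cv2.imread("pics/scene0.png")))
x=-156.7
while x>-230:
    x+=3
    if x>-100: break
    r=bot.movel(J(x,0,46),max_speed=20,threshold=8); im=imaging.capture("scene"); s=bot.get_state()
    tt=tilt(im); print(round(x),r,round(jx(),1),tt,s["contact_force"].round(1),round(s["t"],1))
    if r or tt[0][1]<.075: break
cv2.imwrite("pics/s3.png",cv2.resize(im[220:350,235:410],None,fx=4.5,fy=4.5,interpolation=cv2.INTER_CUBIC))
E
```

```text
(array([-17.023,   0.105]), (np.float64(274.4), np.float64(252.0), np.int32(147)))
-154 False -153.4 (array([8.255, 0.107]), (np.float64(264.8), np.float64(245.8), np.int32(157))) [-1.2 -0.3  1.6] 10.2
-151 False -150.4 (array([11.963,  0.103]), (np.float64(263.4), np.float64(245.1), np.int32(157))) [-1.7  0.6  1.2] 10.6
-148 False -147.5 (array([14.335,  0.102]), (np.float64(262.5), np.float64(244.6), np.int32(150))) [-2.   0.2  0.4] 10.9
-145 False -144.4 (array([17.735,  0.099]), (np.float64(261.2), np.float64(243.9), np.int32(148))) [-2.   0.7  0.4] 11.3
-142 False -141.4 (array([21.142,  0.096]), (np.float64(259.9), np.float64(243.2), np.int32(147))) [-2.  -0.8  1. ] 11.6
-139 False -138.4 (array([24.331,  0.096]), (np.float64(258.7), np.float64(242.5), np.int32(147))) [-2.1 -0.5  0.4] 12.0
-136 False -135.4 (array([27.456,  0.094]), (np.float64(257.5), np.float64(241.9), np.int32(147))) [-1.8 -0.2  1.6] 12.3
-133 False -132.4 (array([30.549,  0.092]), (np.float64(256.3), np.float64(241.3), np.int32(149))) [-1.1  0.1  0.8] 12.7
-130 False -129.4 (array([33.797,  0.09 ]), (np.flo
[... 337 characters left out ...]
[43.006,  0.087]), (np.float64(251.7), np.float64(238.7), np.int32(141))) [-2.6  0.2  2. ] 14.1
-118 False -117.4 (array([45.854,  0.086]), (np.float64(250.6), np.float64(238.1), np.int32(143))) [-0.8 -0.4  1.5] 14.4
-115 False -114.4 (array([49.468,  0.084]), (np.float64(249.3), np.float64(237.4), np.int32(139))) [-1.4  0.2  2. ] 14.8
-112 False -111.4 (array([52.296,  0.083]), (np.float64(248.2), np.float64(236.8), np.int32(138))) [-0.2  1.2  1.1] 15.1
-109 False -108.4 (array([56.09 ,  0.081]), (np.float64(246.8), np.float64(236.1), np.int32(135))) [-1.1  0.3  0.8] 15.5
-106 False -105.3 (array([55.833, -0.113]), (np.float64(247.3), np.float64(248.3), np.int32(112))) [-0.1 -0.1  0.5] 15.8
```

View pics/s3.png

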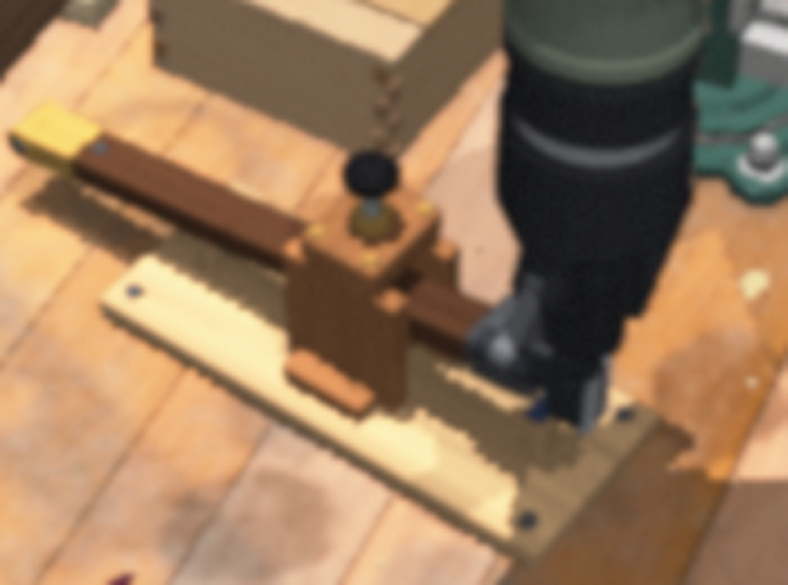

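The picture shows the barrel end, crop (50,140), dropped past level. Finger friction held the weight end down until the arm flipped onto the far stop. From here I'll push back in small steps and release after each one. First I'll back off and check the clearances.

Run:
```python
from armfit import *
x=jx()
bot.movel(J(x-15,0,46),max_speed=60); bot.movel(J(x-35,0,200),max_speed=200)
bot.dwell(.3)
im=crop("top",(200,100,400,300),3,"t4"); im=imaging.capture("scene"); print(tilt(im),bot.get_state()["t"])
cv2.imwrite("pics/s4.png",cv2.resize(im[200:350,205:410],None,fx=3.8,fy=3.8,interpolation=cv2.INTER_CUBIC))
print("beam",[back("top",(305,162),z).round() for z in(0,60)],"box",back("top",(345,178),80).round(),back("top",(342,235),80).round())
print([proj("top",J(x,0,40)).round() for x in(207,218,275)], solve_ik(J(225,0,200),DN), solve_ik(J(225,0,32),DN))
```

```text
(array([56.011, -0.111]), (np.float64(247.3), np.float64(248.1), np.int32(115))) 17.55
beam [array([705., 289.,   0.]), array([684., 287.,  60.])] box [637. 195.  80.] [504. 205.  80.]
[array([[308., 173.]]), array([[309., 169.]]), array([[313., 147.]])] [ 0.28734973  0.70591208  0.35240119  1.21728545  0.         -2.65424292] [ 0.28734973  0.82713154  0.14406166  0.88772644  0.         -2.65424292]
```

View pics/t4.png

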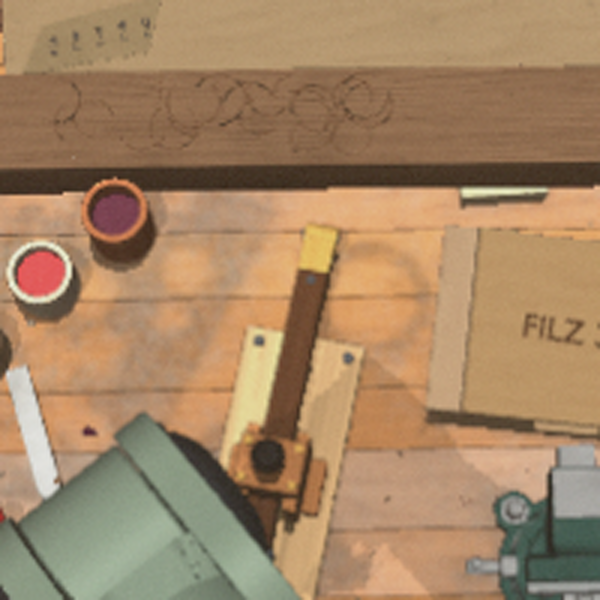

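View pics/s4.png

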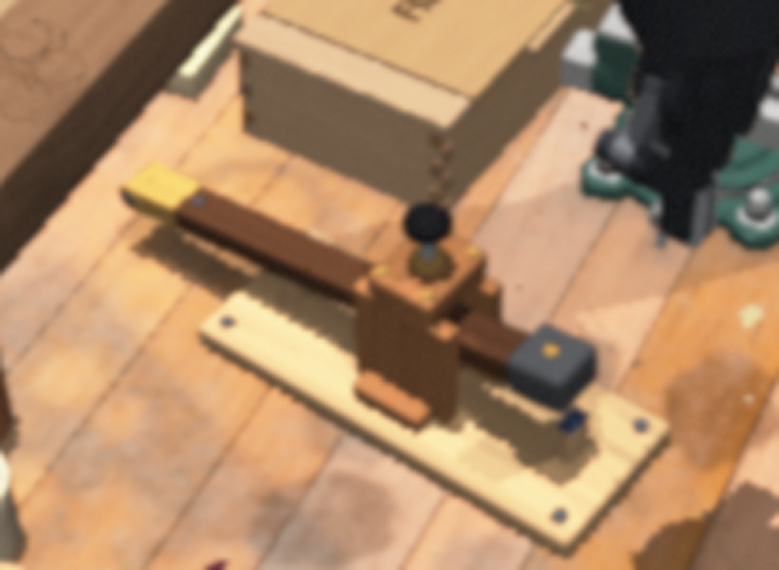

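Run:
```python
from armfit import *
bot.movel(J(-120,0,230),max_speed=200)
bot.move_ptp(J(226,0,230),DN)
bot.movel(J(226,0,80),max_speed=200)
print(bot.movel(J(226,0,34),max_speed=60,threshold=5),jx(),bot.get_state()["tcp_pos"],bot.get_state()["t"])
crop("top",(240,100,400,250),4.5,"t5");im=imaging.capture("scene"); print(tilt(im))
cv2.imwrite("pics/s5.png",cv2.resize(im[200:350,205:410],None,fx=3.8,fy=3.8,interpolation=cv2.INTER_CUBIC))
```

```text
True 225.26038207130114 [680.49487247 277.37620746  36.75700551] 20.7583Traceback (most recent call last):
  File "<stdin>", line 6, in <module>
  File "armfit.py", line 26, in tilt
    (c,v),n=barrel(im)
            ~~~~~~^^^^
  File "armfit.py", line 22, in barrel
    n,l,st,ce=cv2.connectedComponentsWithStats(m); k=1+np.argmax(st[1:,4])
                                                       ~~~~~~~~~^^^^^^^^^^
    return _wrapfunc(a, 'argmax', axis=axis, out=out, **kwds)
    return bound(*args, **kwds)
ValueError: attempt to get argmax of an empty sequence
```

Run:
```python
from armfit import *
im=imaging.capture("scene"); print(bot.get_state()["contact_force"])
cv2.imwrite("pics/s5.png",cv2.resize(im[200:350,205:410],None,fx=3.8,fy=3.8,interpolation=cv2.INTER_CUBIC))
```

```text
[-1.00448683  0.12900426  4.02373983]
```

View pics/s5.png

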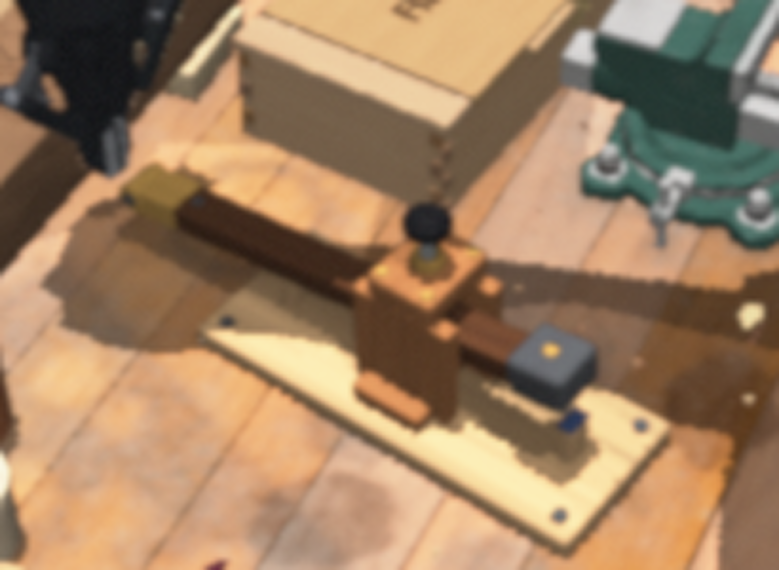

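View pics/t5.png

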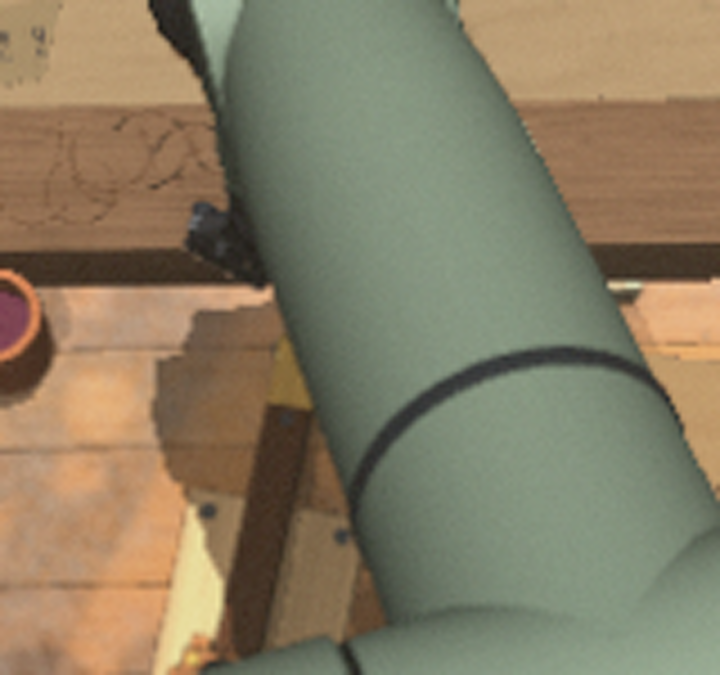

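Run:
```python
from armfit import *
im=cv2.imread("pics/top0.png"); 
b0=back("top",(305,163),0)
for z in (40,60,80,100,120): print(z,back("top",(305,154.5),z).round(),b0.round())
print(bot.movel(J(226,0,46),max_speed=60),bot.get_state()["contact_force"])
bot.dwell(.2);print(bot.get_state()["contact_force"])
```

```text
40 [710. 288.  40.] [702. 289.   0.]
60 [702. 287.  60.] [702. 289.   0.]
80 [695. 286.  80.] [702. 289.   0.]
100 [688. 286. 100.] [702. 289.   0.]
120 [681. 285. 120.] [702. 289.   0.]
False [ 0.29072232 -0.29913742 -1.16884756]
[ 0.28064696  0.5927298  -0.10550025]
```

Run:
```python
from armfit import *
D0=[np.pi,0,0.02]
bot.movel(J(226,0,75),rot=D0,max_speed=60)
bot.movel(J(225,0,44),max_speed=100)
print(bot.movel(J(225,0,34),max_speed=30,threshold=3.5),jx(),bot.get_state()["tcp_pos"],bot.get_state()["contact_force"])
print(bot.movel(J(195,0,bot.get_state()["tcp_pos"][2]),max_speed=15,threshold=1.2),jx(),bot.get_state()["contact_force"],bot.get_state()["t"])
im=imaging.capture("scene")
cv2.imwrite("pics/s6.png",cv2.resize(im[200:350,205:410],None,fx=3.8,fy=3.8,interpolation=cv2.INTER_CUBIC))
```

```text
False 224.90971571133866 [680.21744619 277.77269612  33.88805451] [-0.36013831 -0.3901311  -0.06008926]
True 216.20704899010207 [ 0.25534002 -0.04905513  0.84153545] 23.8583
```

View pics/s6.png

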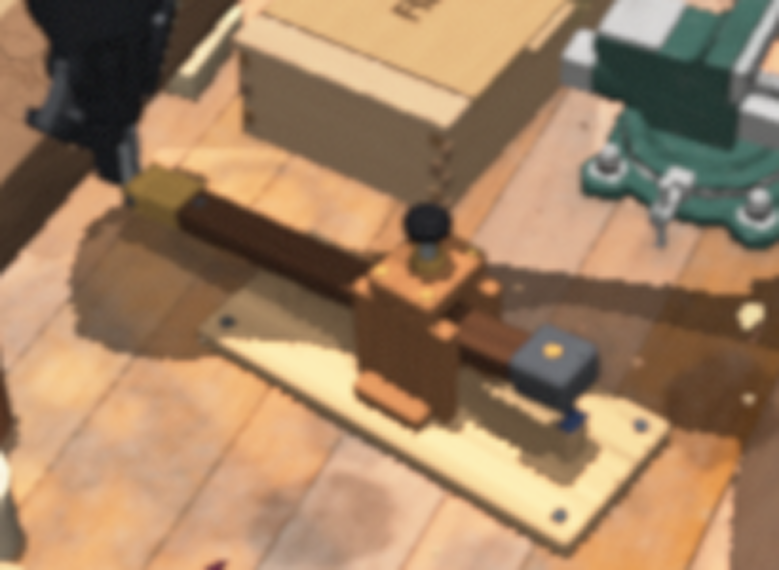

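```bash
cat >> armfit.py <<'E'
def dot(im,guess=None):
    g=guess if guess is not None else (352,292)
    x0,y0=int(g[0]-16),int(g[1]-14)
    w=im[y0:y0+28,x0:x0+32].astype(int)
    s=(w[:,:,2]-w[:,:,0]).clip(40)-40.
    hsv=cv2.cvtColor(im[y0:y0+28,x0:x0+32],cv2.COLOR_BGR2HSV)
    m=cv2.inRange(hsv,(14,90,110),(35,255,255)); n,l,st,ce=cv2.connectedComponentsWithStats(m)
    best=None
    for k in range(1,n):
        if 2<=st[k,4]<=30:
            # surrounded by dark block
            d=np.linalg.norm(ce[k]+[x0,y0]-np.array(g))
            if best is None or d<best[0]:
                mm=cv2.dilate((l==k).astype(np.uint8),np.ones((3,3)))>0
                yy,xx=np.nonzero(mm); ww=s[mm]; best=(d,np.array([(xx*ww).sum(),(yy*ww).sum()])/ww.sum()+[x0,y0],st[k,4])
    return best
def dfit(c):
    r=least_squares(lambda p:proj("scene",armpt2(p,(-133,0,25)))[0]-c,[40,-.03]); return r.x.round(3)
E
python3 - <<'E'
from armfit import *
im0=cv2.imread("pics/scene0.png"); b=dot(im0,(384.5,318.5)); print(b,dfit(b[1]))
u=None; im=imaging.capture("scene"); g=dot(im)[1]; print(g,dfit(g))
z=bot.get_state()["tcp_pos"][2]; x=216.0
for i in range(3):
    x-=5
    r=bot.movel(J(x,0,z),max_speed=25,threshold=8); f=bot.get_state()["contact_force"].round(1)
    bot.movel(J(x+6,0,z),max_speed=40); bot.dwell(.35)
    im=imaging.capture("scene"); b=dot(im,g+[1.8,1.1]); g=b[1]
    print(x,r,f,g.round(1),b[2],dfit(g),round(bot.get_state()["t"],1))
    cv2.imwrite(f"pics/p{i}.png",im)
    if dfit(g)[1]>-.075: break
cv2.imwrite("pics/s7.png",cv2.resize(im[200:350,205:410],None,fx=3.8,fy=3.8,interpolation=cv2.INTER_CUBIC))
E
```

```text
(np.float64(0.2142857142857224), array([384.34296029, 318.80144404]), np.int32(14)) [-14.645   0.131]
[350.03361345 291.79831933] [ 5.8582e+01 -4.5000e-02]
211.0 False [2.  0.1 0.4] [352.5 292.8] 13 [52.81  -0.053] 25.0
```

View pics/s7.png

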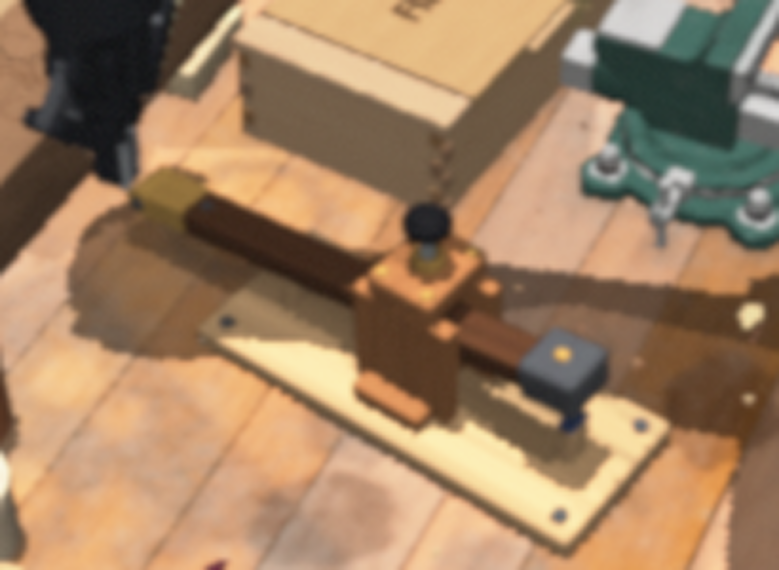

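The barrel end, crop (150,200), is still down and the dot's tilt reading is biased by about +0.06. I'll keep stepping, using the relative change in tilt.

Run:
```python
from armfit import *
im=imaging.capture("scene"); g=dot(im,(352.5,292.8))[1]
z=bot.get_state()["tcp_pos"][2]; x=211.0
for i in range(9):
    x-=5
    r=bot.movel(J(x,0,z),max_speed=25,threshold=8); f=bot.get_state()["contact_force"].round(1)
    bot.movel(J(x+6,0,z),max_speed=40); bot.dwell(.3)
    im=imaging.capture("scene"); b=dot(im,g+[2.4,1.2]); g=b[1]; d=dfit(g)
    print(x,r,f,g.round(1),b[2],d,round(bot.get_state()["t"],1))
    if d[1]>-.02 or abs(d[0]-(x-158))>8: break
cv2.imwrite("pics/s8.png",cv2.resize(im[200:350,205:410],None,fx=3.8,fy=3.8,interpolation=cv2.INTER_CUBIC))
```

```text
206.0 False [-0.6  0.2  0.2] [354.9 293.7] 14 [47.214 -0.061] 26.3
201.0 False [0.4 0.9 1. ] [357.4 294.6] 12 [41.506 -0.069] 27.5
196.0 False [ 0.5 -0.4  0.3] [359.8 295.5] 16 [35.961 -0.076] 28.8
191.0 False [ 1.3 -0.6  0.7] [362.2 296.3] 15 [30.615 -0.084] 30.0
186.0 False [0.7 0.4 0.6] [364.7 297.2] 15 [24.974 -0.089] 31.3
181.0 False [0.3 0.2 0.6] [368.  302.2] 15 [ 1.9611e+01 -1.3000e-02] 32.5
```

View pics/s8.png

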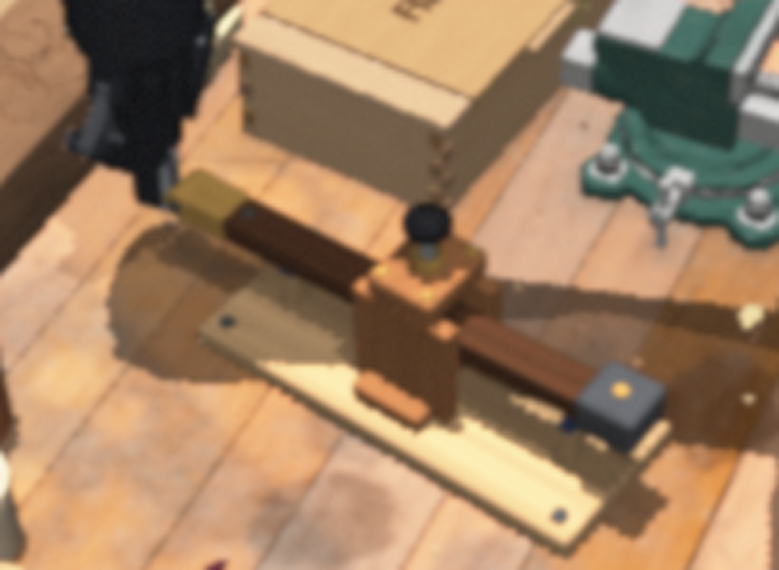

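Run:
```python
from armfit import *
for u in(24,20): print(u,[(a,proj("scene",armpt2((u,a),(-133,0,25)))[0].round(1)) for a in(.108,.05,0,-.05,-.108)])
for i in range(6):
    im=imaging.capture("scene"); b=dot(im,(368,302.2)); print(b[1].round(2),dfit(b[1]),round(bot.get_state()["t"],2)); bot.dwell(.2)
```

```text
24 [(0.108, array([366.8, 306.4])), (0.05, array([366.5, 304. ])), (0, array([366.1, 301.8])), (-0.05, array([365.6, 299.4])), (-0.108, array([364.9, 296.5]))]
20 [(0.108, array([368.6, 307.5])), (0.05, array([368.3, 305. ])), (0, array([368. , 302.8])), (-0.05, array([367.5, 300.3])), (-0.108, array([366.7, 297.3]))]
[368.15 302.85] [ 1.9561e+01 -1.0000e-03] 32.56
[367.98 301.96] [ 1.9592e+01 -1.9000e-02] 32.81
[367.49 299.69] [19.658 -0.063] 33.06
[367.22 298.62] [19.697 -0.084] 33.31
[367.17 298.27] [19.595 -0.091] 33.56
[367.25 298.81] [19.727 -0.08 ] 33.81
```

Run:
```python
from armfit import *
z=bot.get_state()["tcp_pos"][2]; x=177
r=bot.movel(J(x,0,z),max_speed=20,threshold=8); print(r)
bot.movel(J(x+10,0,z),max_speed=40)
for i in range(10):
    im=imaging.capture("scene"); b=dot(im,(369,302.5)); print(b[1].round(2),dfit(b[1]),round(bot.get_state()["t"],2)); bot.dwell(.25)
```

```text
False
[370.22 304.38] [1.5225e+01 9.0000e-03] 35.11
[370.11 304.17] [1.5402e+01 5.0000e-03] 35.41
[370.18 304.34] [1.5305e+01 8.0000e-03] 35.71
[370.17 304.23] [1.5281e+01 6.0000e-03] 36.01
[370.2  304.27] [1.5228e+01 7.0000e-03] 36.31
[370.21 304.29] [1.5211e+01 7.0000e-03] 36.61
[370.16 304.23] [1.5313e+01 6.0000e-03] 36.91
[370.21 304.29] [1.5209e+01 7.0000e-03] 37.21
[370.16 304.22] [1.5302e+01 6.0000e-03] 37.51
[370.21 304.29] [1.5206e+01 7.0000e-03] 37.81
```

The arm is level and steady: the dot stayed at (370.2,304.3) for 2.7 s, a tilt of about 0.007. Now the plunger.

Run:
```python
from armfit import *
p=bot.get_state()["tcp_pos"]
bot.movel([p[0],p[1],80],max_speed=60); bot.movel([p[0],p[1],220],max_speed=150)
bot.move_ptp(J(0,0,200),DN); bot.movel(J(0,0,140),max_speed=120)
im=imaging.capture("scene"); 
cv2.imwrite("pics/s9.png",cv2.resize(im[200:350,205:410],None,fx=3.8,fy=3.8,interpolation=cv2.INTER_CUBIC))
b=dot(im,(370,304)); print(b[1] if b else b, bot.get_state()["t"],bot.get_state()["tcp_pos"])
crop("top",(240,190,340,340),4,"t9")
```

```text
[370.22748815 304.17535545] 41.55 [460.90652395 322.68767279 140.68868111]
```

View pics/s9.png

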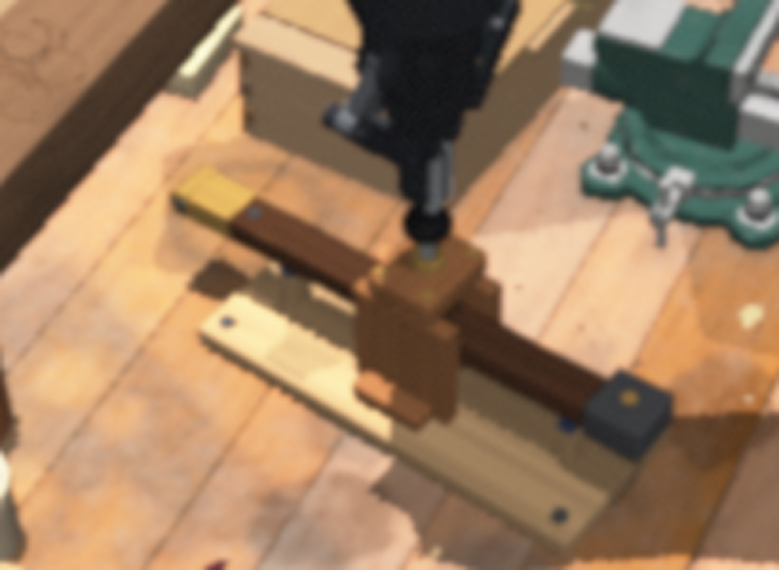

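The arm lies clear of both stops. The dot is at (370.2,304.2) and the fingertip is centred over the knob at about crop (430,215). Pressing now.

Run:
```python
from armfit import *
S=bot.get_state
r=bot.movel(J(0,0,119.5),max_speed=15,threshold=14); s=S(); print(r,s["tcp_pos"],s["contact_force"].round(1),s["t"])
bot.dwell(.4); s=S(); print(s["tcp_pos"].round(2),s["contact_force"].round(1))
im=imaging.capture("scene"); b=dot(im,(370,304)); print(b[1],dfit(b[1]))
cv2.imwrite("pics/s10.png",cv2.resize(im[200:350,205:410],None,fx=3.8,fy=3.8,interpolation=cv2.INTER_CUBIC))
```

```text
True [459.83217837 322.51446631 121.71654815] [-0.6 -0.2  5.9] 42.7917
[459.82 322.54 121.69] [-1.4 -0.6  5.9]
[370.25       304.19811321] [1.5085e+01 4.0000e-03]
```

View pics/s10.png

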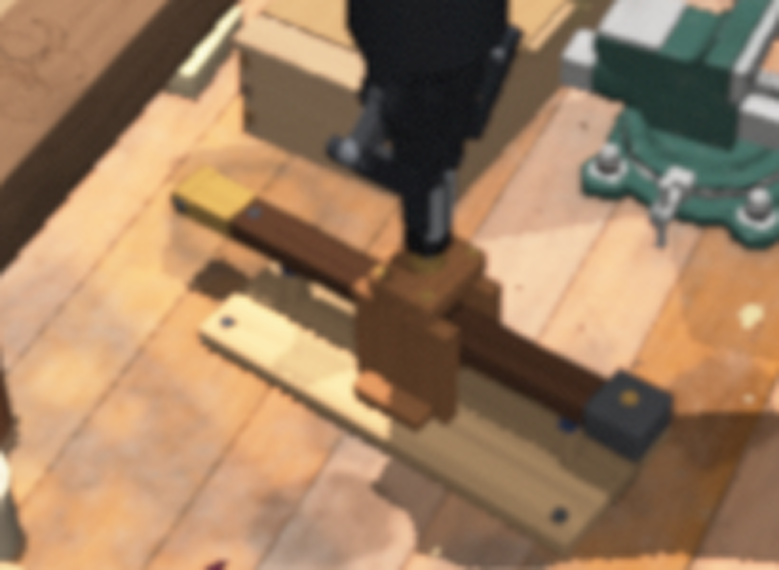

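The knob is down and the arm is still level. The force is below 7 N, so I'll press a bit further to confirm the stop.

Run:
```python
from armfit import *
S=bot.get_state
for z in(121.2,120.6):
    r=bot.movel(J(0,0,z),max_speed=5,threshold=15); bot.dwell(.15); s=S(); print(r,s["tcp_pos"].round(2),s["contact_force"].round(1))
    if s["contact_force"][2]>12: break
bot.dwell(.3); im=imaging.capture("scene"); b=dot(im,(370,304)); print(b[1],dfit(b[1]),S()["t"])
```

```text
False [459.87 322.57 121.69] [-2.3 -1.8  5.5]
False [459.92 322.57 121.57] [-2.2 -2.2  8.9]
[370.23943662 304.19248826] [1.5108e+01 4.0000e-03] 44.4083
```

Run:
```python
from armfit import *
S=bot.get_state
r=bot.movel(J(0,0,119.6),max_speed=8,threshold=15); bot.dwell(.3); s=S(); print(r,s["tcp_pos"].round(2),s["contact_force"].round(1))
im=imaging.capture("scene"); b=dot(im,(370,304)); print(b[1],dfit(b[1]),S()["t"])
bot.movel(J(0,0,135),max_speed=25); bot.movel(J(0,0,230),max_speed=120); bot.move_ptp(J(-130,60,260),DN)
for i in range(5):
    im=imaging.capture("scene"); b=dot(im,(370,304)); print(b and (b[1],dfit(b[1])),S()["t"]); bot.dwell(.3)
cv2.imwrite("pics/s11.png",cv2.resize(im[200:350,205:410],None,fx=3.8,fy=3.8,interpolation=cv2.INTER_CUBIC))
```

```text
False [459.98 322.63 121.42] [-4.2 -2.4 15.4]
[370.24170616 304.18009479] [1.5097e+01 4.0000e-03] 45.0333
(array([370.20196507, 304.27074236]), array([1.5226e+01, 7.0000e-03])) 47.4333
(array([370.20678337, 304.26914661]), array([1.5214e+01, 6.0000e-03])) 47.7833
(array([370.20591457, 304.27491785]), array([1.5218e+01, 7.0000e-03])) 48.1333
(array([370.21052632, 304.27412281]), array([1.5207e+01, 7.0000e-03])) 48.4833
(array([370.20305677, 304.26965066]), array([1.5223e+01, 7.0000e-03])) 48.8333
```

View pics/s11.png

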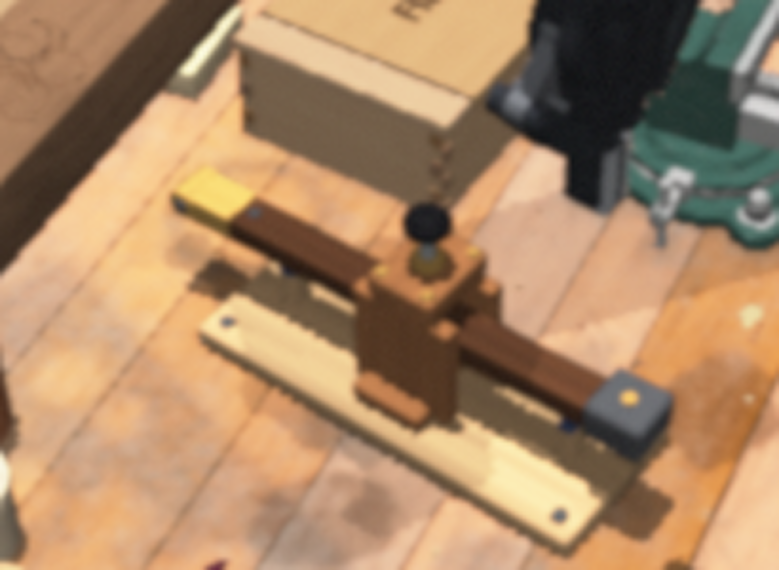

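The knob is back up at crop (428,222), the arm is level and steady, and the robot is clear. Handing in.

```bash
python3 -c "
from bench import bot
print(bot.sign_off())"
```

```text
the job is handed in; nothing more can be done
None
```

The lamp arm is balanced level on the edge and pricked, and I handed the job in at about 49 s of the 72 s allowed; no verdict was reported.

**Balancing:** I pushed the arm through the jig from the weight end. Finger friction held that end down, so I overshot and it flipped onto the far stop. I then pushed it back from the barrel end in 4–5 mm steps, letting go after each one, until it lay level at about 15 mm along the jig.

**Pricking:** I pressed the plunger until the tool stopped sinking, at about 121.5 mm with 15 N on it; fully down takes about 7 N. It then sprang back up.

**Last checks:**
- **Level:** the arm's tilt read about 0.007 rad. It was steady for 2.7 s before the press, level during it, and steady for 1.4 s after the robot withdrew.
- **Plunger:** the knob is visibly back up.
- **Robot:** it ended clear of everything.

**What disagreed or went wrong:**
- The tilt reading taken from the weight's brass dot was off by up to 0.06 rad with the arm far along the jig. It agreed with the expected level position where the arm ended up.
- While lowering behind the barrel, the gripper met something with about 4 N, probably the fixed beam at the back. I raised it, turned it and came down clear.
- I did not re-measure the bystander objects, but the gripper was not brought down near any of them.

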